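Unlock the guarded slot and feed the die carrier under the microscope

TASK

Loosen the black T-knob on the sloped housing to raise the steel lock bar well clear of the slot (at least 16 mm); its thread may be left- or right-handed, so try gently both ways and feel which way it gives. Then, with the push stick behind it, slide the die carrier gently through the low guarded opening, fully home against the end stop, without touching the carrier with the gripper. Leave the lock bar raised, take the stick out and lay it flat on the table, off the station, and leave the other things where they are.

Things in the scene. Friction and masses are not known exactly. Their poses are not given: they have to be found in the camera images.
- station: Fixed microscope station; origin on the table under its aluminium feed bed, z up. Bed 130 mm wide, top at z = 20 mm, along y from -220 to +210 mm; parts are fed towards -y in a 95 mm wide channel about x = 0 between guides 8 mm high. Microscope stand at y below -220 mm; its head overhangs to y = -75 mm at z above 310 mm, turret above 265 mm, objective (y = -110 mm) above 115 mm.
- mouth (a point): Mouth of the guarded slot: on the bed's top, in mid-channel, under the closed lock bar (station y = +30 mm); axes as the station's. From 10 mm beyond it towards -y the channel is a tunnel under a clear guard roof, 26 mm high inside, top 30 mm above the bed. Posts beside the mouth reach 62 mm above the bed.
- end_stop (a point): Middle of the end stop's face at bed height, deep in the tunnel, 200 mm beyond the mouth towards -y; axes as the station's. When the carrier is home its leading edge touches this face, and its rear edge is 70 mm inside the tunnel.
- knob_grip (a point): Middle of the grip bar of the black T-knob: bar 80 mm long (this frame's x), 16 wide (y), 28 deep (z, 14 either way). z: turning axis, out of the sloped face, 35 degrees from vertical towards station -x; face 40 mm below this point along z. Frame turns with the knob. Starts tight. The wrong way it stops dead after about 4 degrees; thread hand differs between starts.
- lock_bar (a joint): Height in m by which the steel lock bar (spring-loaded down) is raised; 0 = closed (lower edge 3 mm above the bed). Turning the knob the right way raises it 16 mm per rad: light, even drag of 0.2 to 0.3 N m, 1.5 rad in all to a hard limit, stays where left. 16 mm takes 1.0 rad (57 degrees).
- housing (a point): Centre of the sloped face of the white knob housing, on the station's +x side; the face is about 76 by 84 mm, its upper edge 78 mm above the table. Axes as the station's.
- carrier: Flat carrier, black frame with a white panel of small steel dies, 90 mm (x) by 120 mm (y, along the channel) by 12 mm thick, about 0.25 kg, lying on the bed in front of the lock bar; origin at the centre of its underside.
- stick: Push stick of white plastic, about 0.14 kg: a flat bar 200 mm long (x) by 36 mm wide by 12 mm thick, origin at the centre of its underside, pushing end at x = +100 mm. An upright grip fin, 60 mm long (x), 16 mm wide (y), from 12 to 62 mm above the underside, is centred at x = -60 mm.
- bottle: Bystander: closed clear plastic bottle, 64 mm across, 150 mm tall; origin at the centre of its underside.
- objective: Bystander: spare steel microscope objective standing upright, 36 mm across, 65 mm tall; origin at the centre of its underside.
- eyepiece: Bystander: spare black eyepiece standing upright, 48 mm across, 60 mm tall; origin at the centre of its underside.
- slide_box: Bystander: grey slide box 90 x 70 x 32 mm; origin at the centre of its underside.
- jar: Bystander: glass jar with metal cap, 60 mm across, 70 mm tall; origin at the centre of its underside.
- dish: Bystander: shallow glass dish, 90 mm across, 20 mm tall; origin at the centre of its underside.
Mind the look-alikes: they are no part of the job. Leave any yellow look-alike of the stick alone.

How it is judged:
By the outcome, as a careful person would: the job done as asked, in the order asked, and still so for the second after the job is handed in, with the robot touching nothing.
It also fails if it takes over 66 s, if anything falls off the work surface, if the arm or the gripper's body presses on something with over 40 N, if the wrist force passes 120 N, or if a joint passes its speed limit or range.

ROBOT

A 7-joint arm with a two-finger parallel gripper is mounted at the origin on the work surface. World frame = base frame: x ahead of the robot, y to its left, z up, the work surface at z = 0. Lengths are in m, angles in rad, forces in N, time in s.
With the tool pointing down it reaches from about 0.425 to 0.925 m from the base axis. Payload 6.8 kg.
Tool frame: the origin (TCP) lies midway between the tips of the shut fingers; the grasp point (between the pads) lies 19 mm behind it; x points along the fingers, y is the direction in which the jaws open and shut, and the axes are right-handed (so a half turn about x gives the same grasp; the last joint's range is limited). The gripper opens to 85 mm and grips with 20 to 120 N. Pads are 22 mm wide; open, the fingers measure 114 mm over their backs; the gripper's body (76 mm by 85 mm) begins 54 mm behind the grasp point. The pads swing forward as they close: fully open they stand 13 mm farther back than shut.
Start: joints at [-1.294, 0.477, 0.022, 1.555, -0.011, 1.109, -0.083], TCP at [0.253, 0.626, 0.231] pointing down, gripper open.
Joint ranges: [-2.96, 2.96], [-0.34, 2.1], [-1.41, 1.46], [0.24, 2.44], [-1.37, 4.51], [0.17, 1.92], [-2.96, 2.96]. Speed limits (rad/s): [2.39, 2.39, 3.14, 3.14, 3.14, 3.14, 3.14].

INTERFACE

Orientations are given as a rotation vector (axis times angle).
In Python, from bench import r gives the robot as it stands.
- The arm moves only by the tool carry_out, never from a script. Its argument "targets" is one flat list of numbers, 7 for each row, row after row: the finger opening in m, from 0 to 0.0854, then the shift along the tool's x, y, z in m, then the turn, a rotation vector about the tool's x, y, z in units of 5 degrees (1.0 is 5 degrees). A call has 1 to 12 rows; each row is the pose to reach, as a shift and turn from the pose measured when the call began, along the tool's axes at that moment; what a row does not reach only later rows make up. A row lasts 1/8 s, in which the tool goes at most 62.5 mm and 10.7 degrees, less where a joint would pass 70% of its speed; a pose out of reach is approached as far as the arm can. A call with a gripper value outside its range is refused whole. The fingers move at their own pace and stop on an object; "squeeze" is the grip in N (left out, the last holds). Time passes only in rows, so rows that repeat a pose let the fingers close. It gives the time, the measured TCP pose, the force and the opening at its end, in the units of the state.
- r.get_obs(): the state, without advancing time (a new reading comes with each control period).
- r.grab_frame(name): name is "side" or "top" or "wrist"; returns the picture (384x512x3 uint8, blue, green, red); there is no depth.
- r.camera_info(name): a dict with "fx", "fy", "cx", "cy" (pixels), "xyz" and "orientation" of the camera in the world. Camera axes: x right, y up, looking along -z (the intrinsics and any distortion apply to the point x, -y, -z); pixel columns grow to the right and rows downward; lengths in m; the calibration is good to about 2 mm. A picture is of the moment at which its call begins: read the wrist's pose just before it. camera_info takes no time and is no camera call; for the wrist camera it gives the pose at the moment of the call.
- r.hand_in(): hands the job in, once; it reports no verdict.
The state is a dict: "clock": time; "joints": joint angles; "qvel": joint speeds; "tau": joint torques, N m; "tcp_pos": TCP position; "orientation": TCP orientation; "contact_force": force on the tool from outside, world axes, zero at the start; "moment": the same for the moment, N m; "grip_width": finger opening in m.
Only numpy, scipy, OpenCV 4.12 (cv2) and the standard library are available. Lean on these libraries where they do the work, as an engineer would, in place of code of your own. Each camera call takes 0.05 s, during which the arm holds its last target. There are 200 camera calls.

## Working session

There is one attempt and no reset: what is moved stays moved. The work goes in short steps, Python scripts to look and compute and a tool call to move; the robot and the scene stay as the last step left them, time stands still between calls to the robot, and variables do not carry over. Pictures are saved under pics/ and viewed, about 8 in all and at most 12, crops included, and the job is handed in when it is done.

Besides the shell and the picture viewer there is one more tool, called after "Request:" as name(argument=value, ...) on one line, values as JSON. carry_out: Moves the arm, as the interface text tells. Its arguments: {"type":"object","properties":{"targets":{"type":"array","items":{"type":"number"}},"squeeze":{"type":"number"}},"required":["targets"]}

```bash
mkdir -p pics; cat > h.py <<'E'
import numpy as np,cv2
from scipy.spatial.transform import Rotation as R
from bench import r
def cam(n):
    i=r.camera_info(n); return i
def Rm(o):
    o=np.array(o,float)
    return R.from_rotvec(o).as_matrix() if o.size==3 else (R.from_quat(o).as_matrix() if o.size==4 else o.reshape(3,3))
def back(i,u,v,z):
    d=Rm(i["orientation"])@np.array([(u-i["cx"])/i["fx"],-(v-i["cy"])/i["fy"],-1]); p=np.array(i["xyz"])
    return p+d*(z-p[2])/d[2]
def proj(i,P):
    c=(np.atleast_2d(P)-np.array(i["xyz"]))@Rm(i["orientation"]); c[:,1:]*=-1
    return np.c_[i["fx"]*c[:,0]/c[:,2]+i["cx"],i["fy"]*c[:,1]/c[:,2]+i["cy"]]
E
python3 - <<'E'
from h import *
print(r.get_obs())
for n in ("top","side","wrist"):
    print(n,r.camera_info(n)); cv2.imwrite(f"pics/{n}0.png",r.grab_frame(n))
a=cv2.imread("pics/top0.png");cv2.imwrite("pics/top0b.png",cv2.resize(a,(800,600),interpolation=cv2.INTER_CUBIC))
E
```

```text
{'clock': 0.0, 'joints': array([-1.29409691,  0.47781996,  0.02236332,  1.55647965, -0.01150578,
        1.10931889, -0.08309548]), 'qvel': array([ 0.00025417,  0.00023213, -0.00113232,  0.0017932 , -0.00093485,
       -0.00076563, -0.0006837 ]), 'tau': array([ 1.87132387e-04, -5.96462417e+01,  1.60759930e+00, -2.81197375e+01,
        1.24140125e-02,  9.21385858e-03,  1.19085780e-05]), 'tcp_pos': array([0.25317405, 0.62505867, 0.23030097]), 'orientation': array([ 0.30040233,  1.54985009, -0.30337833]), 'contact_force': array([ 0.87811415, -0.48891014, -0.40801665]), 'moment': array([-0.03475412,  0.01375771,  0.05366657]), 'grip_width': 0.08577280784463401}
top {'fx': 360.1495184984778, 'fy': 360.1495184984778, 'cx': 261.02711380261314, 'cy': 195.14404404440668, 'xyz': array([0.35169666, 0.14517205, 1.08663627]), 'orientation': array([ 0.16028563, -0.16096426, -1.60489883])}
side {'fx': 465.7940984394332, 'fy': 465.7940984394332, 'cx': 247.02014556049426, 'cy': 195.945614311014, 'xyz': array([ 0.01995761, -0.5248959 ,  0.96516354]), 'orientation': array([ 0.75791406, -0.25578156, -0.63053584])}
wrist {'fx': 329.6585540928575, 'fy': 329.6585540928575, 'cx': 252.16893940643368, 'cy': 187.57039474869413, 'xyz': array([0.18027358, 0.6544319 , 0.37326933]), 'orientation': array([-0.27640827, -0.18351293,  1.17490323])}
```

View pics/top0b.png

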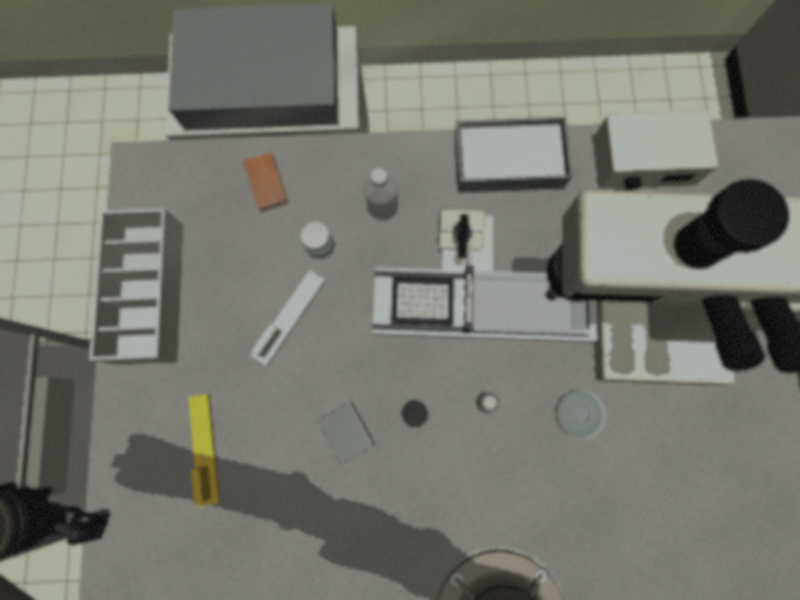

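View pics/side0.png

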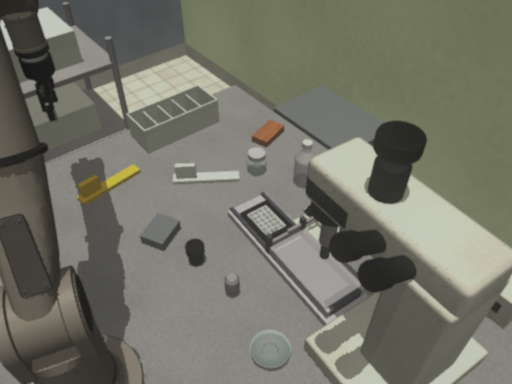

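Top view (800x600): white stick runs from fin (268,342) to pushing end (317,275). Candidates for it are the yellow look-alike (203,450), the orange block (265,180) and the white stick (288,317), and I choose the white one. The T-knob is at (463,235) on the white housing, the carrier at (423,300) and the lock bar at (469,298). Next is one close crop.

```bash
python3 - <<'E'
import cv2,numpy as np
a=cv2.imread("pics/top0.png")
b=cv2.resize(a[125:235,155:390],None,fx=3.4,fy=3.4,interpolation=cv2.INTER_CUBIC)
b=cv2.convertScaleAbs(b,alpha=1.2)
for k in range(0,235,20): cv2.putText(b,str(155+k),(int(k*3.4),10),0,.35,(0,0,255),1); cv2.line(b,(int(k*3.4),12),(int(k*3.4),18),(0,0,255),1)
for k in range(0,110,20): cv2.putText(b,str(125+k),(0,int(k*3.4)+4),0,.35,(0,0,255),1)
cv2.imwrite("pics/c1.png",b)
E
```

```text
(no output)
```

View pics/c1.png

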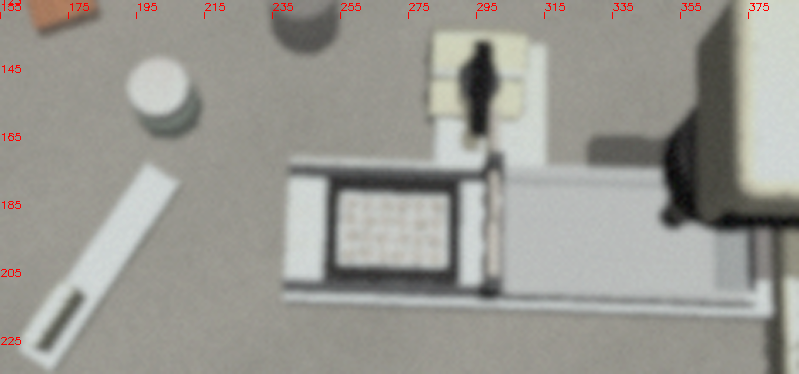

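```bash
cat > fit.py <<'E'
from h import *
from scipy.optimize import least_squares
i=r.camera_info("top")
def fit(px,P,g):
    px=np.array(px,float)/3.4+[155,125];P=np.array(P,float)
    f=lambda q:(proj(i,np.c_[P[:,:2]@np.array([[np.cos(q[2]),np.sin(q[2])],[-np.sin(q[2]),np.cos(q[2])]])+q[:2],P[:,2]])-px).ravel()
    s=least_squares(f,g); print(s.x.round(4),np.degrees(s.x[2]).round(2),s.fun.reshape(-1,2).round(1).tolist()); return s.x
bed=fit([(290,158),(283,299),(770,316)],[(.065,.21,.02),(-.065,.21,.02),(-.065,-.22,.02)],[.5,.1,0])
car=fit([(331,178),(462,181),(326,286),(457,290)],[(.045,.06,.032),(.045,-.06,.032),(-.045,.06,.032),(-.045,-.06,.032)],[.5,.1,0])
st=fit([(149,163),(179,182),(20,350),(50,370)],[(.1,.018,.012),(.1,-.018,.012),(-.1,.018,.012),(-.1,-.018,.012)],[.5,.3,-.7])
E
python3 - <<'E'
from fit import *
# knob axis estimate: crop px of grip bar ends
# housing
c,s=np.cos(bed[2]),np.sin(bed[2])
Rz=np.array([[c,-s,0],[s,c,0],[0,0,1]])
for z in (.10,.11,.08):
    for p in ((484,42),(480,133),(482,87)):
        w=back(i,p[0]/3.4+155,p[1]/3.4+125,z); print(z,w.round(3),(Rz.T@(w-[bed[0],bed[1],0])).round(3))
print("housing upper/lower edges")
for p,z in (((436,32),.078),((528,36),.078),((430,113),.03),((522,118),.03)):
    w=back(i,p[0]/3.4+155,p[1]/3.4+125,z); print(z,w.round(3),(Rz.T@(w-[bed[0],bed[1],0])).round(3))
E
```

```text
[ 0.5688 -0.0028 -0.0748] -4.29 [[-0.3, -0.3], [-0.3, 0.2], [0.5, 0.1]]
[ 0.5726  0.1107 -0.0767] -4.4 [[-0.9, 1.0], [0.3, 1.5], [-0.7, -1.4], [1.2, -1.1]]
[ 0.5588  0.3732 -0.6058] -34.71 [[-0.5, -0.0], [0.3, 0.4], [-0.4, -0.5], [0.6, 0.1]]
0.1 [0.721 0.029 0.1  ] [0.15  0.043 0.1  ]
0.1 [0.641 0.037 0.1  ] [0.069 0.045 0.1  ]
0.1 [0.681 0.033 0.1  ] [0.11  0.044 0.1  ]
0.11 [0.718 0.03  0.11 ] [0.146 0.044 0.11 ]
0.11 [0.638 0.038 0.11 ] [0.066 0.046 0.11 ]
0.11 [0.678 0.034 0.11 ] [0.106 0.045 0.11 ]
0.08 [0.729 0.027 0.08 ] [0.158 0.041 0.08 ]
0.08 [0.647 0.035 0.08 ] [0.075 0.043 0.08 ]
0.08 [0.688 0.031 0.08 ] [0.117 0.042 0.08 ]
housing upper/lower edges
0.078 [0.741 0.068 0.078] [0.166 0.083 0.078]
0.078 [ 0.734 -0.012  0.078] [0.165 0.003 0.078]
0.03 [0.682 0.073 0.03 ] [0.108 0.084 0.03 ]
0.03 [ 0.674 -0.009  0.03 ] [0.106 0.002 0.03 ]
```

```bash
cat >> h.py <<'E'
BED=np.array([.5688,-.0028,0]);YAW=-.0755
Rs=R.from_euler('z',YAW).as_matrix()
S=lambda p:BED+Rs@np.array(p,float)
def pose(xdir,ydir):
    x=np.array(xdir,float);x/=np.linalg.norm(x);y=np.array(ydir,float);y-=x*(x@y);y/=np.linalg.norm(y)
    return np.c_[x,y,np.cross(x,y)]
def rel(p,M,o=None):
    o=o or r.get_obs();T=Rm(o["orientation"])
    print("shift",(T.T@(np.array(p)-o["tcp_pos"])).round(4),"turn",(np.degrees(R.from_matrix(T.T@M).as_rotvec())/5).round(2))
def st():
    o=r.get_obs();T=Rm(o["orientation"])
    print("t",round(o["clock"],2),"tcp",o["tcp_pos"].round(4),"ori",T.T.round(3).tolist(),"F",o["contact_force"].round(1),"M",o["moment"].round(2),"Mtool",(T.T@o["moment"]).round(2),"w",round(o["grip_width"],4),"q",o["joints"].round(2))
E
python3 - <<'E'
from h import *
st()
a=np.radians(35);xd=Rs@[np.sin(a),0,-np.cos(a)];G=S([.112,.044,.089]);print(G,xd)
T=Rm(r.get_obs()["orientation"]); i=r.camera_info("wrist"); print("cam in tool",(T.T@(i["xyz"]-r.get_obs()["tcp_pos"])).round(3),(T.T@Rm(i["orientation"])).round(2))
for s in (1,-1): rel(G-.11*xd,pose(xd,s*Rs@[0,1,0]))
E
```

```text
t 0.15 tcp [0.2532 0.6252 0.2305] ori [[-0.0, -0.001, -1.0], [0.375, 0.927, -0.001], [0.927, -0.375, 0.0]] F [-1.   0.9  0.5] M [ 0.    0.06 -0.03] Mtool [ 0.03  0.06 -0.02] w 0.0852 q [-1.29  0.48  0.02  1.56 -0.01  1.11 -0.08]
[0.68379978 0.03262669 0.089     ] [ 0.57194245 -0.04326389 -0.81915204]
cam in tool [-0.143 -0.    -0.079] [[ 0.    0.31 -0.95]
 [ 1.    0.    0.  ]
 [ 0.   -0.95 -0.31]]
shift [ 0.0521 -0.4068  0.5614] turn [-3.43 -6.94  1.1 ]
shift [ 0.0521 -0.4068  0.5614] turn [31.08  1.55  9.8 ]
```

Request:
carry_out(targets=[0.085, 0.0, -0.05, 0.05, -0.3, -0.6, 0.1, 0.085, 0.0, -0.08, 0.1, -0.6, -1.2, 0.2, 0.085, 0.0, -0.12, 0.15, -0.9, -1.9, 0.3, 0.085, 0.0, -0.15, 0.2, -1.2, -2.5, 0.4, 0.085, 0.0, -0.19, 0.25, -1.6, -3.1, 0.5, 0.085, 0.0, -0.22, 0.3, -1.9, -3.8, 0.6, 0.085, 0.01, -0.26, 0.35, -2.2, -4.4, 0.7, 0.085, 0.02, -0.29, 0.4, -2.5, -5.0, 0.8, 0.085, 0.03, -0.33, 0.45, -2.8, -5.7, 0.9, 0.085, 0.04, -0.36, 0.5, -3.1, -6.3, 1.0, 0.085, 0.05, -0.39, 0.54, -3.43, -6.94, 1.1, 0.085, 0.052, -0.407, 0.561, -3.43, -6.94, 1.1])

```text
clock: 1.65
tcp_pos: [0.6191, 0.0335, 0.1769]
orientation: [0.033, 0.964, -0.074]
contact_force: [-0.2, 0.2, 0.1]
grip_width: 0.0846
```

```bash
python3 - <<'E'
from h import *
st(); i=r.camera_info("wrist"); a=r.grab_frame("wrist"); np.save("w1.npy",np.array([i],dtype=object),allow_pickle=True)
an=np.radians(35);xd=Rs@[np.sin(an),0,-np.cos(an)]
b=cv2.resize(a,(800,600),interpolation=cv2.INTER_CUBIC)
n=-np.array([np.sin(an),0,-np.cos(an)]);t=np.array([np.cos(an),0,np.sin(an)]);G=np.array([.112,.044,.089])
for e in(-.04,.04):
  for w in(-.008,.008):
    p=proj(i,S(G+e*t+[0,w,0]+.014*n))[0]*1.5625; cv2.circle(b,tuple(p.astype(int)),4,(0,0,255),1)
for c in ([.065,.21,.02],[-.065,.21,.02]):
    p=proj(i,S(c))[0]*1.5625; cv2.circle(b,tuple(p.astype(int)),4,(0,255,0),1)
cv2.imwrite("pics/w1.png",b)
rel(S(G)+.012*xd,pose(xd,Rs@[0,1,0]))
E
```

```text
t 1.65 tcp [0.6191 0.0335 0.1769] ori [[0.568, -0.048, -0.821], [0.078, 0.997, -0.005], [0.819, -0.062, 0.57]] F [-0.2  0.2  0.1] M [0.09 0.57 0.05] Mtool [-0.02  0.57  0.07] w 0.0846 q [-0.43  0.25  0.2   2.22  0.97  0.17  0.32]
shift [ 0.1206  0.0111 -0.0002] turn [-0.1  -0.02  0.11]
```

View pics/w1.png

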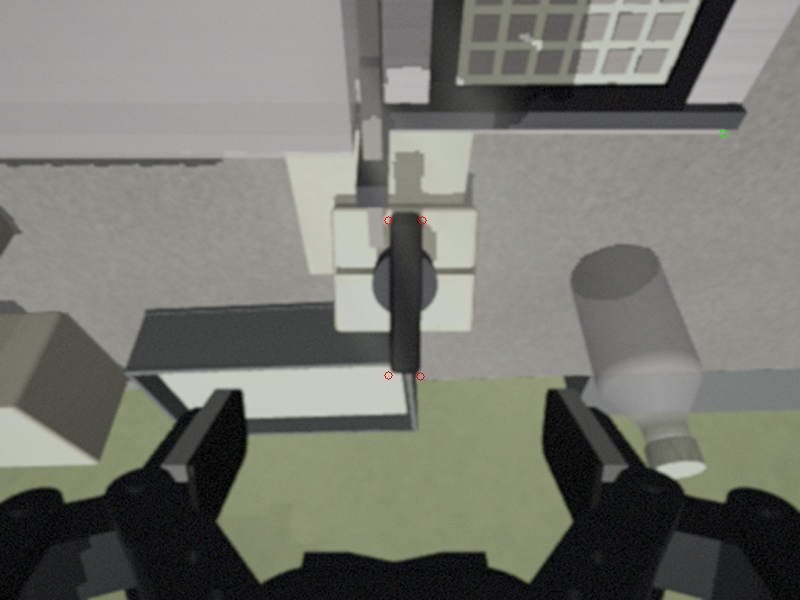

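The knob bar spans (405,212)–(405,373), and the overlay agrees to about 3 mm. The choice is confirmed. Advancing on it.

Request:
carry_out(targets=[0.085, 0.02, 0.008, 0, -0.1, 0, 0.1, 0.085, 0.04, 0.011, 0, -0.1, 0, 0.1, 0.085, 0.06, 0.011, 0, -0.1, 0, 0.1, 0.085, 0.08, 0.011, 0, -0.1, 0, 0.1, 0.085, 0.1, 0.011, 0, -0.1, 0, 0.1, 0.085, 0.115, 0.011, 0, -0.1, 0, 0.1, 0.085, 0.12, 0.011, 0, -0.1, 0, 0.1, 0.085, 0.12, 0.011, 0, -0.1, 0, 0.1])

```text
clock: 2.7
tcp_pos: [0.6903, 0.0324, 0.0796]
orientation: [0.036, 0.962, -0.07]
contact_force: [0.1, 0.2, 0.4]
grip_width: 0.0851
```

```bash
python3 - <<'E'
from h import *
st()
an=np.radians(35);xd=Rs@[np.sin(an),0,-np.cos(an)]
rel(S([.112,.044,.089])+.012*xd,pose(xd,Rs@[0,1,0]))
E
```

```text
t 2.7 tcp [0.6903 0.0324 0.0796] ori [[0.57, -0.044, -0.82], [0.075, 0.997, -0.001], [0.818, -0.062, 0.572]] F [0.1 0.2 0.4] M [0.03 0.57 0.04] Mtool [-0.04  0.58  0.01] w 0.0851 q [-0.12  0.52 -0.11  2.1   1.87  0.23 -0.52]
shift [ 0.0006 -0.0002  0.0001] turn [ 0.   -0.03  0.01]
```

Request:
carry_out(targets=[0.05, 0, 0, 0, 0, 0, 0, 0.03, 0, 0, 0, 0, 0, 0, 0.02, 0, 0, 0, 0, 0, 0, 0.008, 0, 0, 0, 0, 0, 0, 0.008, 0, 0, 0, 0, 0, 0, 0.008, 0, 0, 0, 0, 0, 0, 0.008, 0, 0, 0, 0, 0, 0], squeeze=50)

```text
clock: 3.58
tcp_pos: [0.6903, 0.0329, 0.0801]
orientation: [0.036, 0.961, -0.069]
contact_force: [-4.6, 1.2, 5.9]
grip_width: 0.0152
```

```bash
python3 -c "
from h import *
st()"
```

```text
t 3.58 tcp [0.6903 0.0329 0.0801] ori [[0.57, -0.043, -0.82], [0.075, 0.997, -0.0], [0.818, -0.061, 0.572]] F [-4.6  1.2  5.9] M [0.14 0.7  0.03] Mtool [0.02 0.71 0.09] w 0.0152 q [-0.12  0.52 -0.11  2.1   1.87  0.23 -0.52]
```

Request:
carry_out(targets=[0.008, 0, 0, 0, 0.4, 0, 0, 0.008, 0, 0, 0, 0.8, 0, 0, 0.008, 0, 0, 0, 1.2, 0, 0, 0.008, 0, 0, 0, 1.2, 0, 0])

```text
clock: 4.08
tcp_pos: [0.6902, 0.0328, 0.0801]
orientation: [0.134, 0.957, -0.12]
contact_force: [-3.2, 1.2, 3.8]
grip_width: 0.0152
```

```bash
python3 -c "
from h import *
st()"
```

```text
t 4.08 tcp [0.6902 0.0328 0.0801] ori [[0.57, -0.043, -0.82], [0.161, 0.985, 0.061], [0.805, -0.167, 0.569]] F [-3.2  1.2  3.8] M [ 0.11  0.68 -0.1 ] Mtool [ 0.11  0.68 -0.08] w 0.0152 q [-0.1   0.52 -0.15  2.1   1.85  0.24 -0.6 ]
```

Request:
carry_out(targets=[0.008, 0, 0, 0, 0.5, 0, 0, 0.008, 0, 0, 0, 1, 0, 0, 0.008, 0, 0, 0, 1, 0, 0])

```text
clock: 4.45
tcp_pos: [0.6902, 0.0327, 0.08]
orientation: [0.216, 0.952, -0.163]
contact_force: [-3.2, 0.2, 3.7]
grip_width: 0.0152
```

```bash
python3 -c "
from h import *
st()"
```

```text
t 4.45 tcp [0.6902 0.0327 0.08  ] ori [[0.57, -0.043, -0.82], [0.232, 0.966, 0.111], [0.788, -0.253, 0.561]] F [-3.2  0.2  3.7] M [ 0.07  0.66 -0.11] Mtool [ 0.1   0.64 -0.18] w 0.0152 q [-0.08  0.52 -0.17  2.1   1.84  0.25 -0.67]
```

Request:
carry_out(targets=[0.008, 0, 0, 0, 1, 0, 0, 0.008, 0, 0, 0, 2.2, 0, 0, 0.008, 0, 0, 0, 3.4, 0, 0, 0.008, 0, 0, 0, 4.6, 0, 0, 0.008, 0, 0, 0, 5.8, 0, 0, 0.008, 0, 0, 0, 7, 0, 0, 0.008, 0, 0, 0, 8.2, 0, 0, 0.008, 0, 0, 0, 9.4, 0, 0, 0.008, 0, 0, 0, 10.6, 0, 0, 0.008, 0, 0, 0, 11.8, 0, 0, 0.008, 0, 0, 0, 12.5, 0, 0, 0.008, 0, 0, 0, 12.5, 0, 0])

```text
clock: 5.95
tcp_pos: [0.6896, 0.0322, 0.0797]
orientation: [1.215, 0.78, -0.679]
contact_force: [-4.7, -0.9, 4.6]
grip_width: 0.0153
```

```bash
python3 - <<'E'
from h import *
st();print(np.degrees(np.arctan2(*[(Rm(r.get_obs()["orientation"]).T[1])@v for v in (pose([.57194,-.04326,-.81915],Rs@[0,1,0])[:,2],pose([.57194,-.04326,-.81915],Rs@[0,1,0])[:,1])])))
for n in("side","top"):cv2.imwrite(f"pics/{n}1.png",r.grab_frame(n))
a,b=cv2.imread("pics/side1.png")[180:310,220:370],cv2.imread("pics/side0.png")[180:310,220:370]
cv2.imwrite("pics/c2.png",cv2.resize(np.hstack([b,a]),(800,347),interpolation=cv2.INTER_CUBIC))
E
```

```text
t 5.95 tcp [0.6896 0.0322 0.0797] ori [[0.57, -0.043, -0.821], [0.807, 0.22, 0.548], [0.157, -0.974, 0.16]] F [-4.7 -0.9  4.6] M [ 0.01  0.88 -0.1 ] Mtool [ 0.05  0.14 -0.87] w 0.0153 q [ 0.14  0.55 -0.44  2.08  1.76  0.37 -1.61]
73.70776918017522
```

View pics/c2.png

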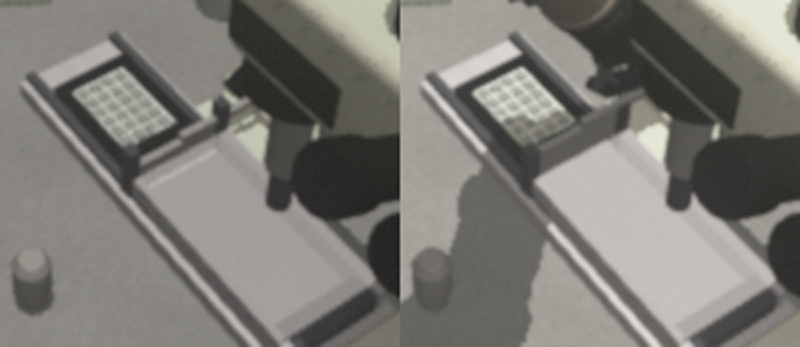

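The lock bar now stands near the post tops, with the knob turned 73.7° (about 20.6 mm). Releasing the knob and backing off.

Request:
carry_out(targets=[0.035, 0, 0, 0, 0, 0, 0, 0.035, 0, 0, 0, 0, 0, 0, 0.035, 0, 0, 0, 0, 0, 0, 0.035, -0.01, 0, 0, 0, 0, 0, 0.035, -0.03, 0, 0, 0, 0, 0, 0.035, -0.07, 0, 0, 0, 0, 0, 0.035, -0.12, 0, 0, 0, 0, 0, 0.035, -0.14, 0, 0, 0, 0, 0])

```text
clock: 7.05
tcp_pos: [0.6091, 0.039, 0.1975]
orientation: [1.215, 0.778, -0.675]
contact_force: [0.1, 0.2, -0.2]
grip_width: 0.0353
```

```bash
python3 - <<'E'
from h import *
st()
i=r.camera_info("top");print("jar",back(i,159/3.4+155,86/3.4+125,.07))
th=-.6058;M=pose([0,0,-1],[-np.sin(th),np.cos(th),0])
p=np.array([.5588,.3732,0])-.06*np.array([np.cos(th),np.sin(th),0])
rel(p+[0,0,.16],M)
E
```

```text
t 7.05 tcp [0.6091 0.039  0.1975] ori [[0.572, -0.043, -0.819], [0.805, 0.222, 0.551], [0.158, -0.974, 0.162]] F [ 0.1  0.2 -0.2] M [0.02 0.62 0.01] Mtool [-0.02  0.16 -0.6 ] w 0.0353 q [ 0.16  0.23 -0.48  2.19  1.12  0.34 -1.07]
jar [0.70393978 0.31039794 0.07      ]
shift [-0.0421 -0.0191 -0.3806] turn [-8.37  4.41 -5.65]
```

Request:
carry_out(targets=[0.06, -0.005, -0.002, -0.045, -1, 0.5, -0.7, 0.06, -0.01, -0.005, -0.09, -2, 1.1, -1.4, 0.06, -0.016, -0.007, -0.14, -3.1, 1.6, -2.1, 0.06, -0.021, -0.01, -0.19, -4.2, 2.2, -2.8, 0.06, -0.026, -0.012, -0.24, -5.2, 2.8, -3.5, 0.06, -0.032, -0.014, -0.29, -6.3, 3.3, -4.2, 0.06, -0.037, -0.017, -0.34, -7.3, 3.9, -5, 0.06, -0.042, -0.019, -0.38, -8.37, 4.41, -5.65, 0.06, -0.042, -0.019, -0.38, -8.37, 4.41, -5.65, 0.06, -0.042, -0.019, -0.38, -8.37, 4.41, -5.65])

```text
clock: 8.3
tcp_pos: [0.5096, 0.4061, 0.16]
orientation: [0.474, 1.517, -0.475]
contact_force: [0.6, -0.8, 0.1]
grip_width: 0.0601
```

```bash
python3 - <<'E'
from h import *
st(); i=r.camera_info("wrist"); a=r.grab_frame("wrist")
b=cv2.resize(a,(800,600),interpolation=cv2.INTER_CUBIC)
th=-.6058;c=np.array([.5588,.3732,0]);Q=R.from_euler('z',th).as_matrix()
for P,col in (([[x,y,.012] for x in(-.1,.1) for y in(-.018,.018)],(0,0,255)),([[x,y,.062] for x in(-.09,-.03) for y in(-.008,.008)],(0,200,0))):
  for p in proj(i,c+np.array(P)@Q.T)*1.5625: print(p.round()); cv2.circle(b,tuple(p.astype(int)),4,col,1)
cv2.imwrite("pics/w2.png",b)
rel(c+Q@[-.06,0,.028],pose([0,0,-1],[-np.sin(th),np.cos(th),0]))
E
```

```text
t 8.3 tcp [0.5096 0.4061 0.16  ] ori [[0.001, -0.001, -1.0], [0.57, 0.822, -0.0], [0.822, -0.57, 0.001]] F [ 0.6 -0.8  0.1] M [-0.03  0.01 -0.  ] Mtool [ 0.   -0.01 -0.03] w 0.0601 q [-0.17  0.67 -0.88  1.64  0.57  1.11 -0.24]
[365. 197.]
[429. 197.]
[370. 494.]
[423. 494.]
[380. 232.]
[414. 232.]
[382. 348.]
[413. 348.]
shift [ 0.1321  0.0014 -0.0018] turn [-0.02  0.02  0.  ]
```

View pics/w2.png

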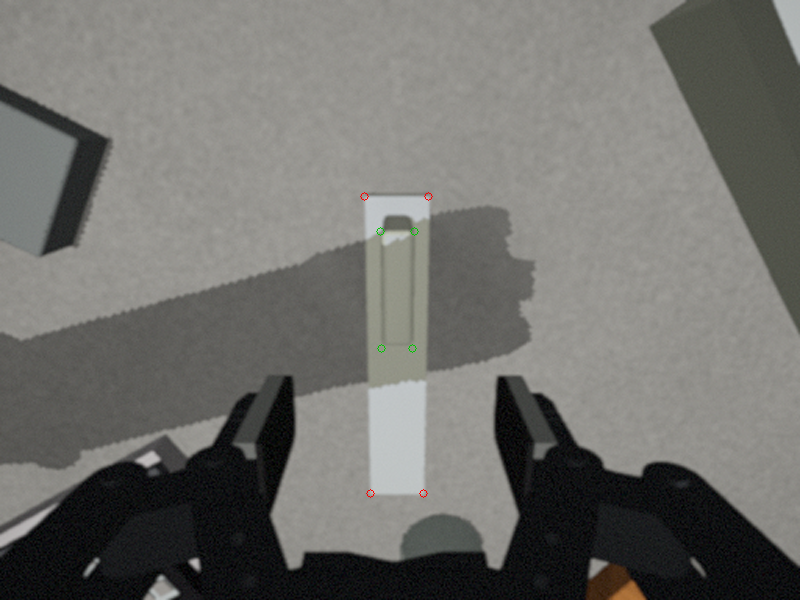

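The stick matches the overlay to within a millimetre or so (fin (382–413, 232–348)). Descending and gripping the fin.

Request:
carry_out(targets=[0.06, 0.04, 0.001, -0.002, 0, 0, 0, 0.06, 0.08, 0.001, -0.002, 0, 0, 0, 0.06, 0.115, 0.001, -0.002, 0, 0, 0, 0.06, 0.131, 0.001, -0.002, 0, 0, 0, 0.06, 0.131, 0.001, -0.002, 0, 0, 0, 0.03, 0.131, 0.001, -0.002, 0, 0, 0, 0.02, 0.131, 0.001, -0.002, 0, 0, 0, 0.008, 0.131, 0.001, -0.002, 0, 0, 0, 0.008, 0.131, 0.001, -0.002, 0, 0, 0, 0.008, 0.131, 0.001, -0.002, 0, 0, 0, 0.008, 0.131, 0.001, -0.002, 0, 0, 0], squeeze=60)

```text
clock: 9.72
tcp_pos: [0.5098, 0.408, 0.0305]
orientation: [0.476, 1.515, -0.475]
contact_force: [0.4, -0.7, 6.9]
grip_width: 0.0151
```

```bash
python3 - <<'E'
from h import *
st()
# push start: stick end at station y=.215, bottom 25mm above bed ; TCP at fin (end +.16), TCP 28mm above underside
M=pose([0,0,-1],Rs@[1,0,0])
rel(S([.002,.375,.02+.05+.029]),M)
E
```

```text
t 9.72 tcp [0.5098 0.408  0.0305] ori [[0.003, 0.0, -1.0], [0.571, 0.821, 0.002], [0.821, -0.571, 0.002]] F [ 0.4 -0.7  6.9] M [-0.17  0.    0.03] Mtool [-0.03 -0.1  -0.14] w 0.0151 q [-0.24  0.81 -0.78  1.71  0.7   0.92 -0.35]
shift [-0.0682  0.0207  0.0946] turn [ 1.191e+01  1.000e-02 -3.000e-02]
```

Request:
carry_out(targets=[0.008, -0.05, 0, 0, 0, 0, 0, 0.008, -0.1, 0, 0, 0, 0, 0, 0.008, -0.1, 0, 0, 1.8, 0, 0, 0.008, -0.1, 0, 0, 3.6, 0, 0, 0.008, -0.1, 0, 0, 5.4, 0, 0, 0.008, -0.1, 0, 0.0, 7.2, 0, 0, 0.008, -0.1, 0, 0.02, 9, 0, 0, 0.008, -0.1, 0.005, 0.04, 10.5, 0, 0, 0.008, -0.1, 0.01, 0.06, 11.9, 0, 0, 0.008, -0.09, 0.02, 0.095, 11.9, 0, 0, 0.008, -0.07, 0.021, 0.095, 11.9, 0, 0, 0.008, -0.07, 0.021, 0.095, 11.9, 0, 0])

```text
clock: 11.22
tcp_pos: [0.5977, 0.3701, 0.0983]
orientation: [1.262, 1.173, -1.266]
contact_force: [-0.6, 0.5, -0.6]
grip_width: 0.0152
```

```bash
python3 - <<'E'
from h import *
st()
M=pose([0,0,-1],Rs@[1,0,0])
rel(S([.002,.355,.02+.0305+.002]),M)
cv2.imwrite("pics/top2.png",r.grab_frame("top")); a=cv2.imread("pics/top2.png")[120:240,160:400]
cv2.imwrite("pics/c3.png",cv2.convertScaleAbs(cv2.resize(a,None,fx=3.3,fy=3.3,interpolation=cv2.INTER_CUBIC),alpha=1.2))
E
```

```text
t 11.22 tcp [0.5977 0.3701 0.0983] ori [[-0.002, -0.002, -1.0], [0.997, -0.074, -0.001], [-0.074, -0.997, 0.002]] F [-0.6  0.5 -0.6] M [ 0.07  0.04 -0.03] Mtool [ 0.03  0.07 -0.05] w 0.0152 q [-0.25  0.73 -0.6   1.55  0.46  1.01 -1.06]
shift [0.0458 0.0014 0.019 ] turn [0.01 0.02 0.02]
```

View pics/c3.png

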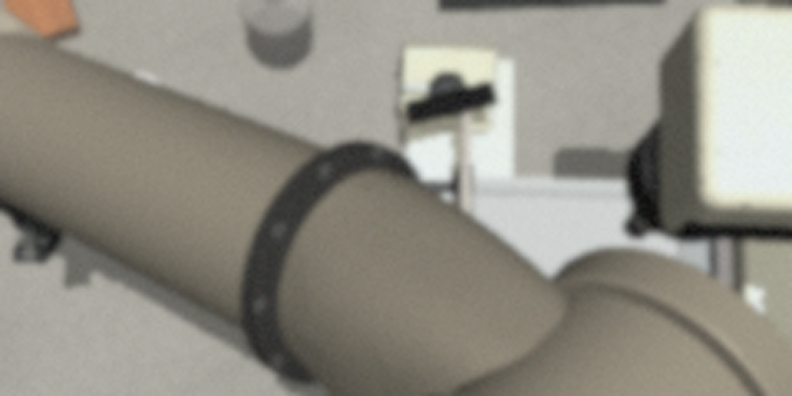

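```bash
python3 - <<'E'
from h import *
cv2.imwrite("pics/side2.png",r.grab_frame("side"))
E
```

```text
(no output)
```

View pics/side2.png

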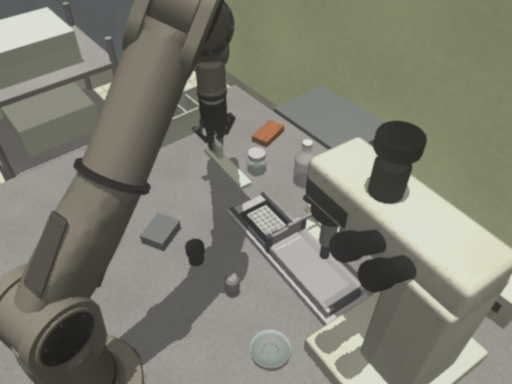

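The arm is well clear of the microscope, and the stick is held level behind the carrier. Lowering onto the bed line.

Request:
carry_out(targets=[0.008, 0.02, -0.001, 0.005, 0, 0, 0, 0.008, 0.035, -0.001, 0.01, 0, 0, 0, 0.008, 0.046, -0.002, 0.019, 0, 0, 0, 0.008, 0.046, -0.002, 0.019, 0, 0, 0])

```text
clock: 11.82
tcp_pos: [0.5944, 0.3509, 0.053]
orientation: [1.262, 1.172, -1.265]
contact_force: [0.3, 0.3, -0.5]
grip_width: 0.0152
```

```bash
python3 - <<'E'
from h import *
st()
i=r.camera_info("wrist"); a=r.grab_frame("wrist"); b=cv2.resize(a,(800,600),interpolation=cv2.INTER_CUBIC)
for c in ([.065,.21,.02],[-.065,.21,.02],[.045,.1735,.032],[-.045,.1735,.032],[.0475,.19,.028],[-.0475,.19,.028]):
    p=proj(i,S(c))[0]*1.5625; cv2.circle(b,tuple(p.astype(int)),4,(0,0,255),1)
cv2.imwrite("pics/w3.png",b)
E
```

```text
t 11.82 tcp [0.5944 0.3509 0.053 ] ori [[-0.001, -0.002, -1.0], [0.997, -0.074, -0.0], [-0.074, -0.997, 0.002]] F [ 0.3  0.3 -0.5] M [ 0.08 -0.07  0.03] Mtool [-0.03  0.09  0.06] w 0.0152 q [-0.24  0.76 -0.58  1.61  0.49  0.92 -1.07]
```

View pics/w3.png

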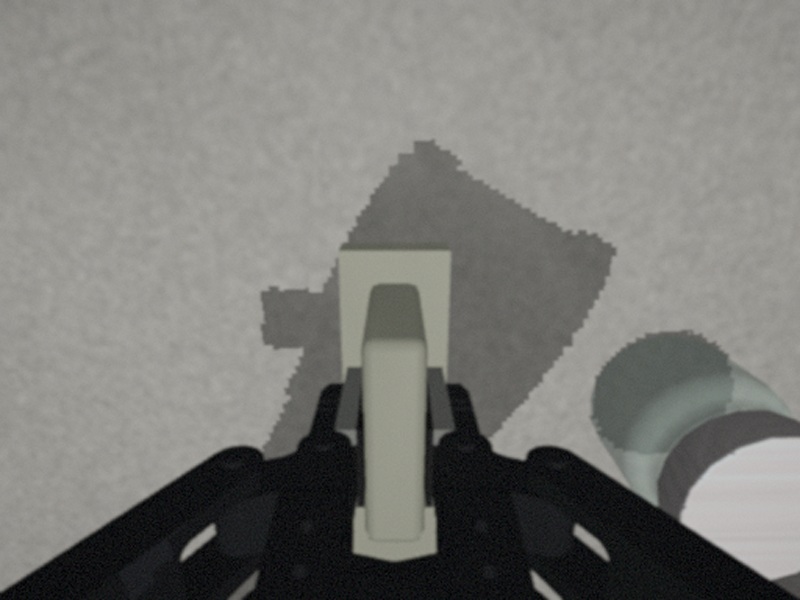

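The stick sits straight in the grip (fin (395,440)), and the jar is clear to the right. Pushing gently now.

Request:
carry_out(targets=[0.008, 0, 0, 0.008, 0, 0, 0, 0.008, 0, 0, 0.016, 0, 0, 0, 0.008, 0, 0, 0.022, 0, 0, 0, 0.008, 0, 0, 0.028, 0, 0, 0, 0.008, 0, 0, 0.036, 0, 0, 0, 0.008, 0, 0, 0.044, 0, 0, 0, 0.008, 0, 0, 0.052, 0, 0, 0, 0.008, 0, 0, 0.06, 0, 0, 0, 0.008, 0, 0, 0.068, 0, 0, 0, 0.008, 0, 0, 0.076, 0, 0, 0])

```text
clock: 13.12
tcp_pos: [0.5892, 0.2759, 0.0542]
orientation: [1.264, 1.173, -1.263]
contact_force: [0.5, 3.4, 0.6]
grip_width: 0.0152
```

```bash
python3 - <<'E'
from h import *
st();o=r.get_obs();print("station",(Rs.T@(o["tcp_pos"]-BED)).round(4),"Fs",(Rs.T@o["contact_force"]).round(1))
cv2.imwrite("pics/side3.png",r.grab_frame("side"))
a=cv2.imread("pics/side3.png")[130:310,190:370]
cv2.imwrite("pics/c4.png",cv2.resize(a,(600,600),interpolation=cv2.INTER_CUBIC))
E
```

```text
t 13.12 tcp [0.5892 0.2759 0.0542] ori [[0.001, -0.0, -1.0], [0.997, -0.074, 0.001], [-0.074, -0.997, 0.0]] F [0.5 3.4 0.6] M [ 0.6  -0.08 -0.04] Mtool [0.04 0.61 0.04] w 0.0152 q [-0.12  0.71 -0.58  1.71  0.49  0.87 -1.  ]
station [-0.0007  0.2795  0.0542] Fs [0.3 3.5 0.6]
```

View pics/c4.png

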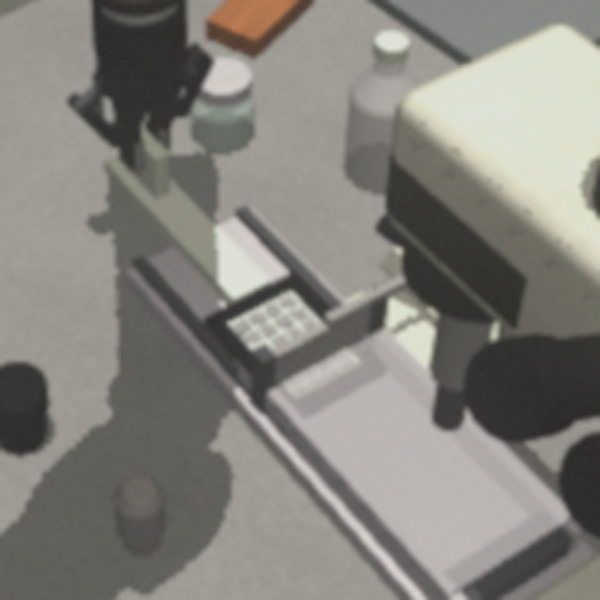

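Contact made: the carrier is entering the tunnel under the raised bar at about 3.5 N. Continuing.

Request:
carry_out(targets=[0.008, 0.001, 0, 0.01, 0, 0, 0, 0.008, 0.002, 0, 0.021, 0, 0, 0, 0.008, 0.002, 0, 0.032, 0, 0, 0, 0.008, 0.002, 0, 0.043, 0, 0, 0, 0.008, 0.002, 0, 0.054, 0, 0, 0, 0.008, 0.002, 0, 0.065, 0, 0, 0, 0.008, 0.002, 0, 0.076, 0, 0, 0, 0.008, 0.002, 0, 0.087, 0, 0, 0, 0.008, 0.002, 0, 0.098, 0, 0, 0, 0.008, 0.002, 0, 0.109, 0, 0, 0, 0.008, 0.002, 0, 0.12, 0, 0, 0, 0.008, 0.002, 0, 0.13, 0, 0, 0])

```text
clock: 14.68
tcp_pos: [0.5794, 0.1437, 0.0521]
orientation: [1.263, 1.171, -1.265]
contact_force: [0.1, 2.5, -0.6]
grip_width: 0.0147
```

```bash
python3 - <<'E'
from h import *
st();o=r.get_obs();print("station",(Rs.T@(o["tcp_pos"]-BED)).round(4),"Fs",(Rs.T@o["contact_force"]).round(1))
E
```

```text
t 14.68 tcp [0.5794 0.1437 0.0521] ori [[0.0, -0.002, -1.0], [0.997, -0.075, 0.0], [-0.075, -0.997, 0.002]] F [ 0.1  2.5 -0.6] M [ 0.66 -0.02  0.02] Mtool [-0.02  0.66 -0.03] w 0.0147 q [ 0.09  0.64 -0.59  1.85  0.49  0.8  -0.83]
station [-0.0005  0.1468  0.0521] Fs [-0.1  2.5 -0.6]
```

Remaining about 37 mm.

Request:
carry_out(targets=[0.008, 0, 0, 0.006, 0, 0, 0, 0.008, 0, 0, 0.012, 0, 0, 0, 0.008, 0, 0, 0.018, 0, 0, 0, 0.008, 0, 0, 0.023, 0, 0, 0, 0.008, 0, 0, 0.027, 0, 0, 0, 0.008, 0, 0, 0.03, 0, 0, 0, 0.008, 0, 0, 0.032, 0, 0, 0, 0.008, 0, 0, 0.034, 0, 0, 0])

```text
clock: 15.68
tcp_pos: [0.5768, 0.1099, 0.0521]
orientation: [1.263, 1.171, -1.265]
contact_force: [-0.7, 2.6, -1.4]
grip_width: 0.0152
```

```bash
python3 - <<'E'
from h import *
st();o=r.get_obs();print("station",(Rs.T@(o["tcp_pos"]-BED)).round(4),"Fs",(Rs.T@o["contact_force"]).round(1))
E
```

```text
t 15.68 tcp [0.5768 0.1099 0.0521] ori [[0.0, -0.002, -1.0], [0.997, -0.075, 0.0], [-0.075, -0.997, 0.002]] F [-0.7  2.6 -1.4] M [ 0.61 -0.06 -0.03] Mtool [0.03 0.61 0.01] w 0.0152 q [ 0.15  0.63 -0.59  1.87  0.49  0.78 -0.78]
station [-0.0005  0.113   0.0521] Fs [-0.8  2.5 -1.4]
```

Request:
carry_out(targets=[0.008, 0, 0, 0.0015, 0, 0, 0, 0.008, 0, 0, 0.003, 0, 0, 0, 0.008, 0, 0, 0.0045, 0, 0, 0, 0.008, 0, 0, 0.005, 0, 0, 0])

```text
clock: 16.18
tcp_pos: [0.5766, 0.1055, 0.0523]
orientation: [1.264, 1.172, -1.264]
contact_force: [0.5, 4.2, -1.3]
grip_width: 0.0151
```

```bash
python3 - <<'E'
from h import *
st();o=r.get_obs();print("station",(Rs.T@(o["tcp_pos"]-BED)).round(4),"Fs",(Rs.T@o["contact_force"]).round(1))
E
```

```text
t 16.18 tcp [0.5766 0.1055 0.0523] ori [[0.001, -0.001, -1.0], [0.997, -0.075, 0.001], [-0.075, -0.997, 0.001]] F [ 0.5  4.2 -1.3] M [ 1.04 -0.01 -0.05] Mtool [ 0.05  1.04 -0.07] w 0.0151 q [ 0.16  0.63 -0.59  1.87  0.49  0.78 -0.77]
station [-0.0004  0.1086  0.0523] Fs [ 0.2  4.2 -1.3]
```

Request:
carry_out(targets=[0.008, 0, 0, 0.001, 0, 0, 0, 0.008, 0, 0, 0.002, 0, 0, 0, 0.008, 0, 0, 0.003, 0, 0, 0, 0.008, 0, 0, 0.003, 0, 0, 0])

```text
clock: 16.68
tcp_pos: [0.5766, 0.1053, 0.053]
orientation: [1.266, 1.174, -1.26]
contact_force: [0.3, 9.2, 0.6]
grip_width: 0.0152
```

```bash
python3 - <<'E'
from h import *
st();o=r.get_obs();print("station",(Rs.T@(o["tcp_pos"]-BED)).round(4),"Fs",(Rs.T@o["contact_force"]).round(1))
E
```

```text
t 16.68 tcp [0.5766 0.1053 0.053 ] ori [[0.002, 0.003, -1.0], [0.997, -0.073, 0.002], [-0.073, -0.997, -0.003]] F [0.3 9.2 0.6] M [ 1.85  0.07 -0.1 ] Mtool [ 0.11  1.84 -0.2 ] w 0.0152 q [ 0.16  0.63 -0.59  1.88  0.48  0.78 -0.77]
station [-0.0004  0.1084  0.053 ] Fs [-0.4  9.2  0.6]
```

Stalled at station y = 0.108 with 9 N, so the carrier is home. Withdrawing the stick straight out.

Request:
carry_out(targets=[0.008, 0, 0, -0.008, 0, 0, 0, 0.008, -0.001, 0, -0.02, 0, 0, 0, 0.008, -0.001, 0, -0.04, 0, 0, 0, 0.008, -0.001, 0, -0.065, 0, 0, 0, 0.008, -0.001, 0, -0.09, 0, 0, 0, 0.008, -0.001, 0, -0.115, 0, 0, 0, 0.008, -0.001, 0, -0.14, 0, 0, 0, 0.008, -0.001, 0, -0.165, 0, 0, 0, 0.008, -0.005, 0, -0.19, 0, 0, 0, 0.008, -0.03, 0, -0.215, 0, 0, 0, 0.008, -0.07, 0, -0.24, 0, 0, 0, 0.008, -0.08, 0, -0.26, 0, 0, 0])

```text
clock: 18.18
tcp_pos: [0.5962, 0.3681, 0.1373]
orientation: [1.27, 1.175, -1.255]
contact_force: [0.7, 0.3, -2.8]
grip_width: 0.015
```

```bash
python3 - <<'E'
from h import *
st()
th=-.6058
rel(np.array([.5098,.408,.032]),pose([0,0,-1],[-np.sin(th),np.cos(th),0]))
E
```

```text
t 18.18 tcp [0.5962 0.3681 0.1373] ori [[0.006, 0.006, -1.0], [0.997, -0.072, 0.005], [-0.072, -0.997, -0.007]] F [ 0.7  0.3 -2.8] M [ 0.05 -0.06  0.05] Mtool [-0.05  0.05  0.06] w 0.015 q [-0.23  0.68 -0.62  1.54  0.44  1.05 -1.04]
shift [ 0.1051 -0.0896 -0.0328] turn [-11.89  -0.04  -0.09]
```

Request:
carry_out(targets=[0.008, 0, -0.045, -0.015, 0, 0, 0, 0.008, 0, -0.089, -0.033, -1, 0, 0, 0.008, 0, -0.089, -0.033, -2.8, 0, 0, 0.008, 0, -0.089, -0.033, -4.6, 0, 0, 0.008, 0, -0.089, -0.033, -6.4, 0, 0, 0.008, 0, -0.089, -0.033, -8.2, 0, 0, 0.008, 0.02, -0.089, -0.033, -10, 0, 0, 0.008, 0.05, -0.089, -0.033, -11.9, 0, -0.1, 0.008, 0.08, -0.089, -0.033, -11.9, 0, -0.1, 0.008, 0.096, -0.089, -0.033, -11.9, 0, -0.1, 0.008, 0.102, -0.089, -0.033, -11.9, 0, -0.1, 0.008, 0.106, -0.089, -0.033, -11.9, 0, -0.1])

```text
clock: 19.68
tcp_pos: [0.5107, 0.4089, 0.0318]
orientation: [0.476, 1.52, -0.471]
contact_force: [0.1, -0.3, -1.1]
grip_width: 0.0152
```

```bash
python3 -c "
from h import *
st()"
```

```text
t 19.68 tcp [0.5107 0.4089 0.0318] ori [[-0.001, 0.004, -1.0], [0.568, 0.823, 0.002], [0.823, -0.568, -0.003]] F [ 0.1 -0.3 -1.1] M [0.1  0.01 0.02] Mtool [-0.02  0.07  0.07] w 0.0152 q [-0.23  0.82 -0.79  1.7   0.7   0.93 -0.34]
```

Just above the table; lower 2 mm, release and retreat.

Request:
carry_out(targets=[0.008, 0.001, 0, 0, 0, 0, 0, 0.008, 0.002, 0, 0, 0, 0, 0, 0.02, 0.001, 0, 0, 0, 0, 0, 0.04, 0.001, 0, 0, 0, 0, 0, 0.05, 0.001, 0, 0, 0, 0, 0, 0.05, 0, 0, 0, 0, 0, 0, 0.05, -0.03, 0, 0, 0, 0, 0, 0.05, -0.07, 0, 0, 0, 0, 0, 0.05, -0.12, 0, -0.05, 0, 0, 0, 0.05, -0.15, 0, -0.12, 0, 0, 0, 0.05, -0.15, 0, -0.18, 0, 0, 0, 0.05, -0.15, 0, -0.2, 0, 0, 0])

```text
clock: 21.18
tcp_pos: [0.3428, 0.5244, 0.1838]
orientation: [0.475, 1.521, -0.466]
contact_force: [0.2, -0.2, 0.7]
grip_width: 0.0499
```

```bash
python3 - <<'E'
from h import *
st()
t=r.grab_frame("top")[110:240,150:400];s=r.grab_frame("side")[130:310,160:370]
t=cv2.resize(t,(577,300),interpolation=cv2.INTER_CUBIC);s=cv2.resize(s,(350,300),interpolation=cv2.INTER_CUBIC)
c=np.full((600,800,3),0,np.uint8);c[:300,:577]=t;c[300:,:]=0
s=cv2.resize(s,(350,300));c[300:,:350]=s
cv2.imwrite("pics/f.png",c)
E
```

```text
t 21.18 tcp [0.3428 0.5244 0.1838] ori [[-0.001, 0.006, -1.0], [0.565, 0.825, 0.004], [0.825, -0.565, -0.004]] F [ 0.2 -0.2  0.7] M [-0.01 -0.03  0.  ] Mtool [-0.   -0.03  0.01] w 0.0499 q [-0.44  0.61 -0.93  1.68  0.54  1.12 -0.55]
```

View pics/f.png

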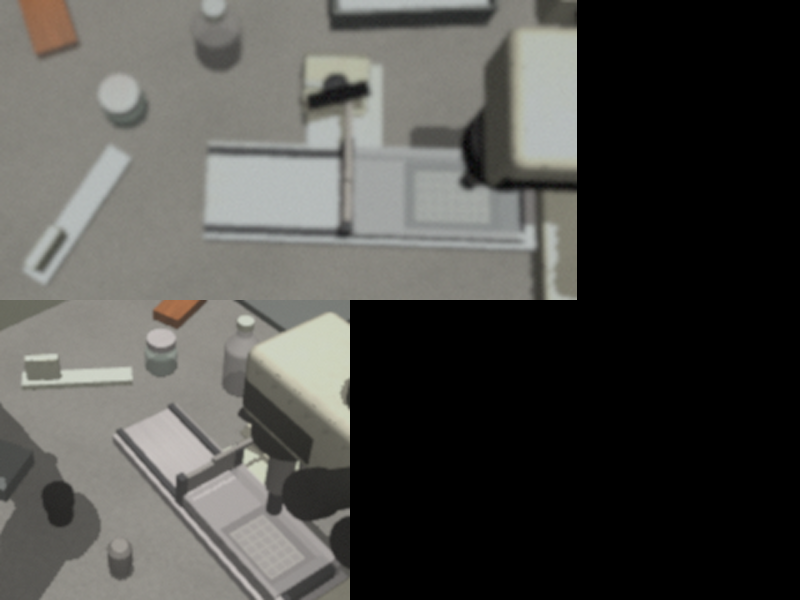

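The stick lies flat at (78,215), off the station. The carrier is under the guard with its leading edge at the end stop (about (520,195)), and the bar is still raised with the knob still turned. Handing in.

```bash
python3 -c "
from h import *
print(r.hand_in())"
```

```text
the job is handed in; nothing more can be done
None
```

The job is done and handed in at about 21 s of the allowed 66 s.

- **Knob and lock bar:** The first direction I tried gave freely. I turned the knob about 74°, which by the stated 16 mm per rad raises the bar about 20.6 mm. I did not measure the height directly. The last top and side pictures show the knob still turned and the bar still up.
- **Carrier:** I pushed it home with the white stick at 2–4 N. It stalled at 9 N, within 2 mm of the computed home position. The last pictures show it under the guard with its leading edge at the stop.
- **Stick:** It was drawn straight out and laid flat back at its starting place, off the station. The gripper touched only the stick during the push.
- **Other things:** The jar, bottle, spare objective, eyepiece and slide box, as far as they show in the final crops, were not disturbed. The dish and the yellow look-alike were outside those crops, and the arm never went near them.
- **Disagreement:** The carrier's first image fit put it about 5 mm off mid-channel, more than the channel's play allows. I took this as image error and pushed along the middle of the channel, and no side force appeared.

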